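# Load a specimen carrier into the imaging dock

### The job

Load the bronze for imaging: slide the blue specimen carrier across the table and into the slot of the imaging dock until it is fully home against the back stop, then let go of it. Keep the carrier flat on the table all the way, do not touch the bronze disc on it, and leave everything else on the bench where it is.

Things in the scene. Friction and masses are not known exactly. Their poses are not given: they have to be found in the camera images.
- carrier: The specimen carrier: a loose blue board, 140 (own x) x 100 (own y) x 14 mm thick, 0.3 to 0.5 kg, lying flat on the table, a white sheet and a green bronze disc on top. Origin: centre of its underside; own z is up. Either 100 mm end may go in first. It is too wide to grip and slides on the bare table under a few newtons.
- bronze: The green spiral bronze disc pinned to the middle of the carrier's top, 64 mm across, its top 24 mm above the table. Origin: centre of its underside. Fragile.
- dock: The imaging dock, fixed: two grey side rails with aluminium lips, black back stop, no floor (the carrier slides in on the table). Origin: middle of the slot's mouth at table height; own +x is the direction of insertion, roughly world -y; z up. Slot 104 mm wide, 105 mm deep to the stop; lips' underside 17.5 mm up, 80 mm gap between them; rails 26 mm tall, 136 mm wide over all.
- dock_lead (a point): Middle between the outer ends of the two blue lead-in guides, at table height, 20 mm in front of the mouth. The guides (26 mm tall, 8 mm thick) flare outwards from the mouth by 32 degrees and stand about 130 mm apart here. Axes as the dock's.
- dock_head (a point): Lowest point of the camera head, above and behind the back stop, 205 mm above the table. The white foot (40 mm tall), steel column (370 mm) and head stand behind; nothing above the rails comes nearer than 80 mm behind the mouth plane.
- dock_home (a point): Where the carrier's origin lies when it is fully home: on the dock's centre line at table height, 35 mm inside the mouth (the carrier's front end then touches the back stop and its last 35 mm stick out of the mouth). Axes as the dock's.
- brush: Bystander, loose: paint brush, 170 mm, lying on the white mat. Origin: on it, at the height of its underside.
- brush_pot: Bystander, loose: square grey pot of brushes, 75 mm wide, 190 mm tall with the brushes. Origin: centre of its underside.
- handpiece: Bystander, loose: black engraving handpiece lying in an aluminium cradle, 200 mm long, 70 mm tall. Origin: centre of its underside.
- sherd_tray: Bystander, loose: open cardboard tray with terracotta sherds, 150 x 110 x 30 mm. Origin: centre of its underside.
- foam_block: Bystander, loose: grey foam block with a brown disc on it, 110 x 110 x 39 mm. Origin: centre of its underside.
- scale_bar: Bystander, loose: flat black-and-white photo scale bar, 120 x 22 x 5 mm, beside the dock. Origin: centre of its underside.

How it is judged:
By the outcome, as a careful person would: the job done as asked, in the order asked, and still so for the second after the job is handed in, with the robot touching nothing.
It also fails if it takes over 58 s, if anything falls off the work surface, if the arm or the gripper's body presses on something with over 40 N, if the wrist force passes 120 N, or if a joint passes its speed limit or range.

### The arm

A 6-joint arm with a two-finger parallel gripper is mounted at the origin on the work surface. World frame = base frame: x ahead of the robot, y to its left, z up, the work surface at z = 0. Lengths are in m, angles in rad, forces in N, time in s.
With the tool pointing down it reaches from about 0.425 to 1.125 m from the base axis. Payload 14.9 kg.
Tool frame: the origin (TCP) lies midway between the tips of the shut fingers; the grasp point (between the pads) lies 19 mm behind it; y points along the fingers, z is the direction in which the jaws open and shut, and the axes are right-handed (so a half turn about y gives the same grasp; the last joint's range is limited). The gripper opens to 91 mm and grips with 3 to 60 N. Pads are 32 mm wide; open, the fingers measure 118 mm over their backs; the gripper's body (76 mm by 178 mm) begins 60 mm behind the grasp point.
Start: joints at [-1.344, 0.379, 1.734, -0, 1.028, -0.033], TCP at [0.18, -0.677, 0.214] pointing down, gripper open.
Joint ranges: [-2.77, 2.77], [-0.74, 2.19], [0, 2.66], [-1.06, 4.2], [0.31, 2.87], [-3.08, 3.08]. Speed limits (rad/s): [1.89, 1.89, 2.39, 3.14, 3.14, 3.14].

### API

Orientations are given as a 3x3 rotation matrix whose columns are the frame's x, y, z axes.
In Python, from station import r gives the robot as it stands.
- The arm moves only by the tool servo_tool, never from a script. Its argument "plan" is a list of rows, each a list of 7 numbers: the shift along the tool's x, y, z in m, then the turn, a rotation vector about the tool's x, y, z in rad, then the opening, from 0 (shut) to 1 (fully open). In form: [[tx, ty, tz, rx, ry, rz, grip], ...]. A call has exactly 8 rows; each row shifts and turns the pose as measured when the row begins, along the tool's axes as they then stand; what a row does not reach is not made up. A row lasts 1/8 s, in which the tool goes at most 62.5 mm and 10.7 degrees, less where a joint would pass 70% of its speed; a pose out of reach is approached as far as the arm can. A call with a gripper value outside its range is refused whole. The fingers move at their own pace and stop on an object; "force" is the grip in N (left out, the last holds). Time passes only in rows, so rows that do not move let the fingers close, or fill a call up. It gives the time, the measured TCP pose, the force and the opening at its end, in the units of the state.
- r.get_state(): the state, without advancing time (a new reading comes with each control period).
- r.snapshot(name): name is "side" or "top"; returns the picture (400x640x3 uint8, red, green, blue); there is no depth.
- r.camera_info(name): a dict with "fovy" (degrees; the focal length in pixels is half the picture's height over the tangent of half this angle, whatever the lens; pixels are square), "cx", "cy" (the principal point, pixels), "R" (3x3) and "t" (3): a world point X has camera coordinates R X + t. Camera axes: x right, y down, z forward; pixel columns grow to the right and rows downward; lengths in m; the calibration is good to about 2 mm. A picture is of the moment at which its call begins. camera_info takes no time and is no camera call.
- r.close_job(): hands the job in, once; it reports no verdict.
The state is a dict: "time_s": time; "joint_pos": joint angles; "qd": joint speeds; "joint_torque": joint torques, N m; "tcp_pos": TCP position; "orientation": TCP orientation; "contact_force": force on the tool from outside, world axes, zero at the start; "wrist_torque": the same for the moment, N m; "opening": finger opening in m.
Only numpy, scipy, OpenCV 4.12 (cv2) and the standard library are available. Lean on these libraries where they do the work, as an engineer would, in place of code of your own. Each camera call takes 0.05 s, during which the arm holds its last target. There are 200 camera calls.

## Working session

There is one attempt and no reset: what is moved stays moved. The work goes in short steps, Python scripts to look and compute and a tool call to move; the robot and the scene stay as the last step left them, time stands still between calls to the robot, and variables do not carry over. Pictures are saved under pics/ and viewed, about 8 in all and at most 12, crops included, and the job is handed in when it is done.

Besides the shell and the picture viewer there is one more tool, called after "Emit:" as name([rows], argument=value, ...), one row to a line, values as JSON. servo_tool: Moves the arm, as the interface text tells. Its arguments: {"type":"object","properties":{"plan":{"type":"array"},"force":{"type":"number"}},"required":["plan"]}

```bash
mkdir -p pics; ls
python3 - <<'E'
from station import r
import cv2
for n in ("top","side"):
    cv2.imwrite(f"pics/{n}0.png",r.snapshot(n)[:,:,::-1]); print(n,r.camera_info(n))
s=r.get_state(); print(s)
E
```

```text
pics
top {'fovy': 56.779190447331644, 'cx': 317.6923227585183, 'cy': 201.059950485007, 'R': array([[-0.01964268, -0.99957217, -0.02167129],
       [-0.98728478,  0.02281192, -0.15731619],
       [ 0.15774325,  0.01830563, -0.98731047]]), 't': array([0.02398172, 0.5917005 , 1.20821201])}
side {'fovy': 50.13419956153471, 'cx': 322.48889893091314, 'cy': 200.00322074210183, 'R': array([[-0.99415981, -0.10780768, -0.00487529],
       [-0.05225491,  0.52041737, -0.85231167],
       [ 0.09442293, -0.84707926, -0.52301152]]), 't': array([0.56780019, 0.15722862, 1.56710557])}
{'time_s': 0.1, 'joint_pos': array([-1.34429362e+00,  3.79359343e-01,  1.73472970e+00,  1.13532178e-06,
        1.02849020e+00, -3.32865015e-02]), 'qd': array([ 0.00103955, -0.00248504, -0.00105443, -0.00016383, -0.00024805,
       -0.00061087]), 'joint_torque': array([ 1.13665210e-03, -7.65036392e+01, -4.35296059e+01,  6.52264059e-02,
        3.98271682e-02, -1.95462769e-05]), 'tcp_pos': array([ 0.17973706, -0.67616011,  0.21334797]), 'orientation': array([[-9.66444302e-01, -2.20612261e-04,  2.56876162e-01],
       [-2.56876254e-01,  9.61610419e-04, -9.66443824e-01],
       [-3.38054358e-05, -9.99999513e-01, -9.86012962e-04]]), 'contact_force': array([ 0.4474474 , -0.40329697,  0.16467454]), 'wrist_torque': array([-0.01492498,  0.02219894,  0.00495992]), 'opening': 0.09123863733894672}
```

View pics/top0.png

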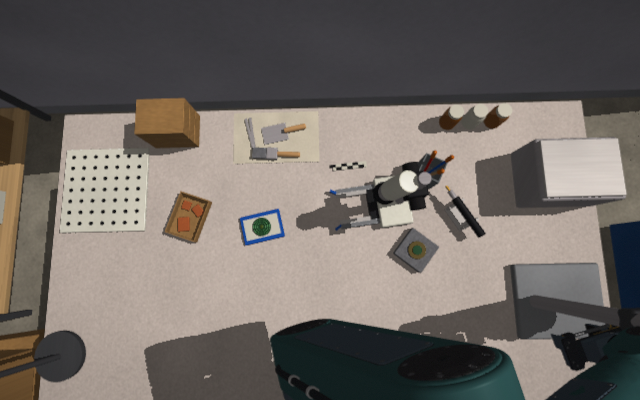

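View pics/side0.png

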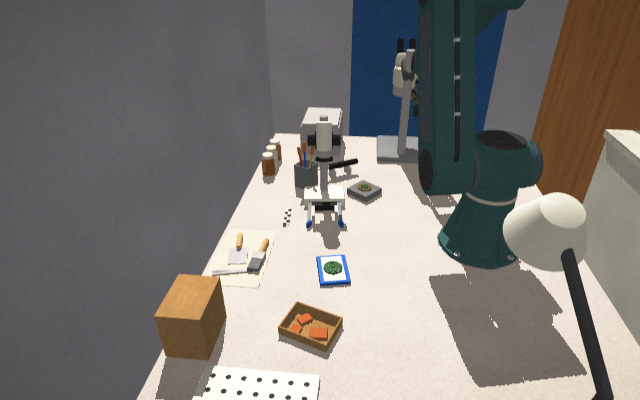

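The top view shows the carrier at about (262,227), with its long axis roughly along the dock axis. The dock mouth faces left, with blue guide tips at about (331,192) and (338,226). In the side view the carrier is at (333,270) and the guides at (309,224) and (340,224). Next I'll look at an enlarged crop and take measurements.

```bash
cat > h.py <<'E'
import numpy as np, cv2
from station import r
def cam(n):
    c=r.camera_info(n); f=200/np.tan(np.radians(c["fovy"]/2)); return f,c["cx"],c["cy"],np.array(c["R"]),np.array(c["t"])
def ray(n,p,z):
    f,cx,cy,R,t=cam(n); o=-R.T@t; d=R.T@np.array([(p[0]-cx)/f,(p[1]-cy)/f,1]); return (o+d*(z-o[2])/d[2])[:2]
def proj(n,X):
    f,cx,cy,R,t=cam(n); q=R@np.array(X)+t; return np.array([cx+f*q[0]/q[2],cy+f*q[1]/q[2]])
def blobs(n,im,amin=8):
    h=cv2.cvtColor(im,cv2.COLOR_RGB2HSV); m=cv2.inRange(h,(100,130,50),(125,255,255))
    k,l,s,c=cv2.connectedComponentsWithStats(m); return m,[(i,l==i,s[i],c[i]) for i in range(1,k) if s[i,4]>=amin]
def carrier(n,im):
    m,b=blobs(n,im); box={"top":(200,150,480,270),"side":(250,150,400,310)}[n]
    b=[x for x in b if box[0]<x[3][0]<box[2] and box[1]<x[3][1]<box[3]]
    g=max(b,key=lambda x:x[2][2]*x[2][3])[1]
    c=cv2.findContours(g.astype(np.uint8),cv2.RETR_EXTERNAL,cv2.CHAIN_APPROX_NONE)[0]
    w=np.array([ray(n,p,0.012) for p in max(c,key=len)[:,0]]); (ce,sz,a)=cv2.minAreaRect((w*1000).astype(np.float32))
    return np.array(ce),sz,a,w
E
python3 - <<'E'
from h import *
for n in ("top","side"):
    im=r.snapshot(n); ce,sz,a,w=carrier(n,im); print(n,"carrier mm",ce,sz,a)
    for i,g,s,c in blobs(n,im)[1]:
        if s[4]<1500 : print(s,c,"z14:",ray(n,c,.014),"z26:",ray(n,c,.026))
t=r.snapshot("top")[145:265,230:450]; s=r.snapshot("side")[160:300,260:400]
a=cv2.resize(t[:,:,::-1],None,fx=3.6,fy=3.6,interpolation=cv2.INTER_CUBIC); cv2.imwrite("pics/t1.png",a)
cv2.imwrite("pics/s1.png",cv2.resize(s[:,:,::-1],None,fx=4.2,fy=4.2,interpolation=cv2.INTER_CUBIC))
E
```

```text
top carrier mm [512.34637451 207.89788818] (97.15150451660156, 138.6936492919922) 12.176681518554688
[429 162  16  11  41] [436.63414634 166.68292683] z14: [ 0.70988355 -0.40793116] z26: [ 0.70690522 -0.40419402]
[330 190   6   4  14] [332.42857143 191.78571429] z14: [ 0.62898101 -0.04017848] z26: [ 0.62676562 -0.03990939]
[240 209  44  36 338] [262.06804734 227.34319527] z14: [0.50986655 0.20594141] z26: [0.50877446 0.20388951]
[336 225   5   5  11] [337.90909091 227.27272727] z14: [ 0.50447032 -0.05579837] z26: [ 0.50342911 -0.05538197]
side carrier mm [514.43310547 214.83587646] (99.044189453125, 144.16954040527344) 12.786351203918457
[407 100  11  36 240] [412.19166667 122.8       ] z14: [ 0.15815824 -1.14661359] z26: [ 0.16155264 -1.1153722 ]
[304 152   2  15  23] [304.39130435 159.82608696] z14: [ 0.72573927 -0.59064407] z26: [ 0.72190634 -0.56648216]
[307 220   4   8  25] [308.44 223.64] z14: [ 0.63008059 -0.04030017] z26: [ 0.62746573 -0.02314611]
[339 220   5   7  26] [340.73076923 223.30769231] z14: [ 0.50605719 -0.05513299] z26: [ 0.5050216  -0.03779005]
[317 255  33  31 292] [332.64726027 273.68835616] z14: [0.51165374 0.23793201] z26: [0.51054689 0.25154318]
```

View pics/t1.png

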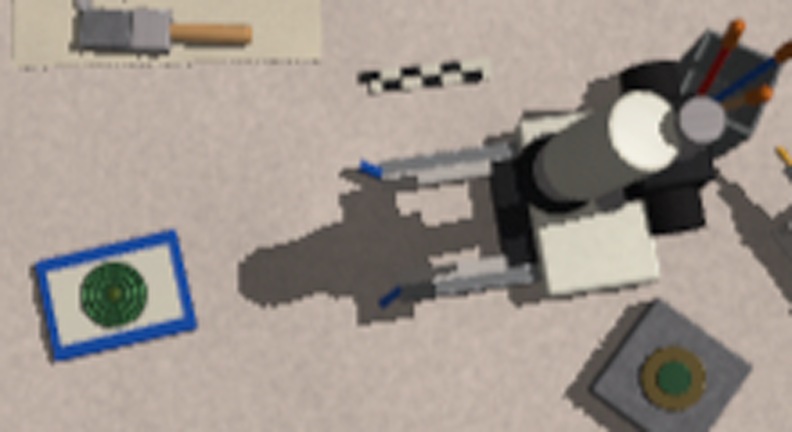

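View pics/s1.png

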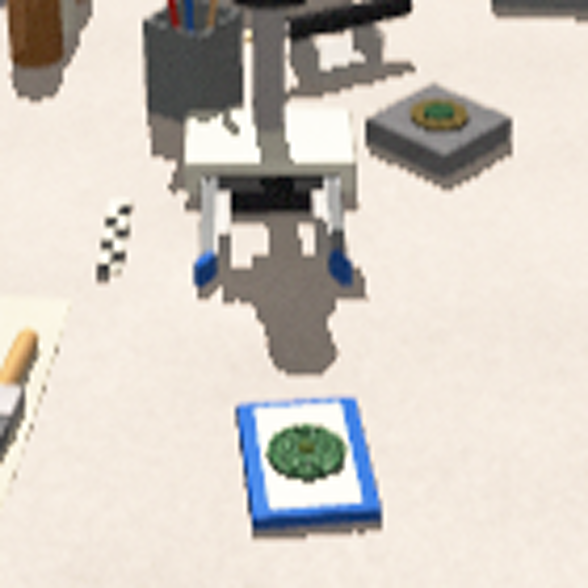

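The crops show the carrier and dock clear of each other. The blue guides are 125 mm apart between blob centres, which fits the 130 mm given. Next I'll get the dock axis from the lip and rail edges.

Run:
```python
from h import *
for n,(x0,y0,x1,y1) in dict(top=(320,175,390,240),side=(300,195,350,235)).items():
    g=cv2.cvtColor(r.snapshot(n),cv2.COLOR_RGB2GRAY)
    L=cv2.createLineSegmentDetector().detect(g)[0][:,0]
    print(n)
    for l in L:
        a,b=l[:2],l[2:]
        if np.hypot(*(a-b))>9 and all(x0<p[0]<x1 and y0<p[1]<y1 for p in(a,b)):
            A,B=ray(n,a,.026),ray(n,b,.026)
            if A[1]<B[1]:A,B=B,A
            d=B-A; print(l.round(1),(A*1000).round(),(B*1000).round(),"len",int(1000*np.hypot(*d)),"ang",np.degrees(np.arctan2(d[0],-d[1])).round(1))
ce,sz,a,w=carrier("top",r.snapshot("top"))
print(cv2.boxPoints((ce,sz,a)).round())
```

```text
top
[374.  186.3 381.7 180.4] [ 643. -184.] [ 663. -212.] len 34 ang 36.0
[376.7 202.9 382.3 225.2] [ 584. -191.] [ 507. -206.] len 78 ang -78.6
[351.9 227.8 341.9 227.9] [501. -69.] [ 501. -103.] len 34 ang -0.6
[330.5 190.1 362.8 184.9] [633. -34.] [ 648. -146.] len 113 ang 7.8
[388.3 176.7 374.4 178.3] [ 671. -187.] [ 675. -235.] len 48 ang 5.2
[358.2 196.1 340.6 198.2] [604. -68.] [ 610. -128.] len 60 ang 5.5
[343.2 231.4 330.4 235. ] [478. -29.] [489. -73.] len 44 ang 14.7
[383.1 228.2 372.8 229.5] [ 493. -174.] [ 497. -209.] len 35 ang 5.8
[348.  207.5 360.2 204.8] [571. -92.] [ 579. -134.] len 42 ang 11.0
[362.1 213.2 348.4 215.7] [542. -92.] [ 550. -140.] len 47 ang 9.0
[323.1 194.6 333.1 194.5] [618.  -8.] [617. -42.] len 34 ang -0.4
[348.  194.6 363.2 192.9] [616. -93.] [ 620. -146.] len 52 ang 5.1
[368.3 225.2 351.6 227.8] [ 500. -102.] [ 508. -159.] len 57 ang 7.9
[368.5 213.3 365.3 195.5] [ 611. -153.] [ 549. -161.] len 62 ang -82.0
[363.2 189.1 343.3 191.7] [626. -77.] [ 634. -147.] len 69 ang 6.2
[351.9 223.4 368.2 219.8] [ 516. -104.] [ 527. -159.] len 56 ang 11.1
side
[305.5 225.8 307.1 211.8] [637.  -8.] [ 644. -105.] len 97 ang 4.4
[340.  213.4 347.  229.9] [479.   3.] [ 513. -106.] len 114 ang 17.4
[333.8 214.7 338.5 223.6] [513. -35.] [536. -95.] len 63 ang 21.3
[316.  215.8 311.4 224.8] [615. -17.] [605. -79.] len 63 ang -9.0
[344.5 198.1 344.5 208.1] [ 498. -147.] [ 502. -224.] len 77 ang 3.5
[332.9 210.2 315.5 211.9] [ 611. -107.] [ 543. -127.] len 70 ang -73.6
[306.7 198.  319.5 199.7] [ 605. -201.] [ 660. -209.] len 55 ang 81.5
[320.8 201.7 343.  197.6] [ 598. -186.] [ 509. -228.] len 98 ang -65.0
[309.3 205.4 310.8 215.4] [626. -80.] [ 642. -152.] len 73 ang 12.3
[[450. 265.]
 [479. 130.]
 [574. 150.]
 [545. 286.]]
```

Dock axis: mouth at about (0.567, -0.055), heading about 7.5° from -y towards +x. The home rear edge is at about (0.5625, -0.020). Carrier: centre (0.512, 0.208), heading about 12.2°. The plan is to push its rear end with two half-open fingers along a gentle curve. First I'll swing the arm over, inside the dock's column.

Emit:
servo_tool([
  [-0.031,0,-0.034,0,0,0,0.65],
  [-0.031,0,-0.034,0,0,0,0.65],
  [-0.031,0,-0.034,0,0,0,0.65],
  [-0.031,0,-0.034,0,0,0,0.65],
  [-0.031,0,-0.034,0,0,0,0.65],
  [-0.031,0,-0.034,0,0,0,0.65],
  [-0.031,0,-0.034,0,0,0,0.65],
  [-0.031,0,-0.034,0,0,0,0.65],
])

```text
time_s: 1.45
tcp_pos: [0.3533, -0.3428, 0.2142]
orientation: [[-0.968, 0.002, 0.253], [-0.253, -0.003, -0.968], [-0.001, -1.0, 0.003]]
contact_force: [0.4, -0.8, 0.5]
opening: 0.0595
```

Emit:
servo_tool([
  [-0.019,0,-0.026,0,0,0,0.65],
  [-0.019,0,-0.026,0,0,0,0.65],
  [-0.019,0,-0.026,0,0,0,0.65],
  [-0.019,0,-0.026,0,0,0,0.65],
  [-0.019,0,-0.026,0,0,0,0.65],
  [-0.019,0,-0.026,0,0,0,0.65],
  [-0.019,0,-0.026,0,0,0,0.65],
  [-0.019,0,-0.026,0,0,0,0.65],
])

```text
time_s: 2.45
tcp_pos: [0.4509, -0.0943, 0.2154]
orientation: [[-0.967, 0.005, 0.254], [-0.254, -0.004, -0.967], [-0.004, -1.0, 0.005]]
contact_force: [0.2, -1.5, 0.1]
opening: 0.0594
```

Emit:
servo_tool([
  [-0.005,0,-0.026,0,0,0,0.65],
  [-0.006,0,-0.032,0,0,0,0.65],
  [-0.006,0,-0.032,0,0,0,0.65],
  [-0.006,0,-0.032,0,0,0,0.65],
  [-0.006,0,-0.032,0,0,0,0.65],
  [-0.006,0,-0.032,0,0,0,0.65],
  [-0.006,0,-0.032,0,0,0,0.65],
  [-0.006,0,-0.025,0,0,0,0.65],
])

```text
time_s: 3.45
tcp_pos: [0.4349, 0.1612, 0.2158]
orientation: [[-0.967, 0.009, 0.254], [-0.254, -0.004, -0.967], [-0.008, -1.0, 0.006]]
contact_force: [-0.1, -1.5, -0.2]
opening: 0.0595
```

Emit:
servo_tool([
  [0,0,0,0,-0.18,0,0.65],
  [0,0,0,0,-0.18,0,0.65],
  [0,0,0,0,-0.18,0,0.65],
  [0,0,0,0,-0.18,0,0.65],
  [0,0,0,0,-0.18,0,0.65],
  [0,0,0,0,-0.18,0,0.65],
  [0,0,0,0,-0.18,0,0.65],
  [0,0,0,0,-0.18,0,0.65],
])

```text
time_s: 4.45
tcp_pos: [0.4349, 0.1634, 0.2168]
orientation: [[0.174, 0.011, 0.985], [-0.985, -0.003, 0.174], [0.005, -1.0, 0.01]]
contact_force: [0.2, -0.6, -0.1]
opening: 0.0589
```

```bash
cat >> h.py <<'E'
# goal: world point (x,y,z), heading deg (tool x from -y towards +x); prints total shift/turn in tool axes
def togo(g,hd):
    s=r.get_state(); R=s["orientation"]; d=R.T@(np.array(g)-s["tcp_pos"]); a=np.radians(hd)
    T=np.array([[np.sin(a),0,np.cos(a)],[-np.cos(a),0,np.sin(a)],[0,-1,0]])
    print("tcp",s["tcp_pos"].round(4),"hd",np.degrees(np.arctan2(R[0,0],-R[1,0])).round(2),"shift",d.round(4),"turn",cv2.Rodrigues(R.T@T)[0].ravel().round(3),"F",s["contact_force"].round(1),"t",s["time_s"])
E
python3 -c "
from h import *
togo((.4886,.316,.21),12.2)"
```

```text
tcp [0.4349 0.1634 0.2168] hd 10.0 shift [-0.141   0.0069  0.0793] turn [-0.01  -0.038  0.005] F [ 0.2 -0.6 -0.1] t 4.45
```

Now I'll move behind the carrier, then go down.

Emit:
servo_tool([
  [-0.02,0,0.011,-0.002,-0.006,0.001,0.65],
  [-0.02,0,0.011,-0.002,-0.006,0.001,0.65],
  [-0.02,0,0.011,-0.002,-0.006,0.001,0.65],
  [-0.02,0,0.011,-0.002,-0.006,0.001,0.65],
  [-0.02,0,0.011,-0.002,-0.006,0.001,0.65],
  [-0.02,0.01,0.011,0,-0.004,0,0.65],
  [-0.021,0.02,0.013,0,-0.004,0,0.65],
  [0,0.02,0,0,0,0,0.65],
])

```text
time_s: 5.45
tcp_pos: [0.4889, 0.3281, 0.167]
orientation: [[0.216, 0.003, 0.976], [-0.976, 0.002, 0.216], [-0.001, -1.0, 0.003]]
contact_force: [0.4, 0.2, 0.2]
opening: 0.0591
```

```bash
python3 -c "
from h import *
togo((.4886,.316,.008),12.2)"
```

```text
tcp [0.4889 0.3281 0.167 ] hd 12.49 shift [ 0.0119  0.1589 -0.0035] turn [-0.003  0.005 -0.001] F [0.4 0.2 0.2] t 5.45
```

Emit:
servo_tool([
  [0,0.025,0,0,0.003,0,0.65],
  [0,0.03,0,0,0,0,0.65],
  [0,0.03,0,0,0,0,0.65],
  [0,0.025,0,0,0,0,0.65],
  [0,0.02,-0.001,0,0,0,0.65],
  [0,0.012,-0.001,0,0,0,0.65],
  [0,0.006,0,0,0,0,0.65],
  [0,0,0,0,0,0,0.65],
])

```text
time_s: 6.45
tcp_pos: [0.4852, 0.3271, 0.0103]
orientation: [[0.214, -0.001, 0.977], [-0.977, -0.001, 0.214], [0.0, -1.0, -0.001]]
contact_force: [0.7, -0.4, 0.1]
opening: 0.0593
```

Run:
```python
from h import *
togo((.4886,.316,.008),12.2)
s=r.snapshot("side")[180:330,270:410]; t=r.snapshot("top")[150:300,150:350]
print(carrier("top",r.snapshot("top"))[:3])
cv2.imwrite("pics/a.png",np.hstack([cv2.resize(s,(392,420),interpolation=2),cv2.resize(t,(408,306),interpolation=2)[:, :].repeat(1,0) if 0 else cv2.copyMakeBorder(cv2.resize(t,(408,306),interpolation=2),0,114,0,0,0)])[:,:,::-1])
```

```text
tcp [0.4852 0.3271 0.0103] hd 12.34 shift [0.0116 0.0023 0.0009] turn [0.001 0.002 0.   ] F [ 0.7 -0.4  0.1] t 6.45
(array([512.48950195, 207.94599915]), (97.10359954833984, 138.57064819335938), 12.024231910705566)
```

View pics/a.png

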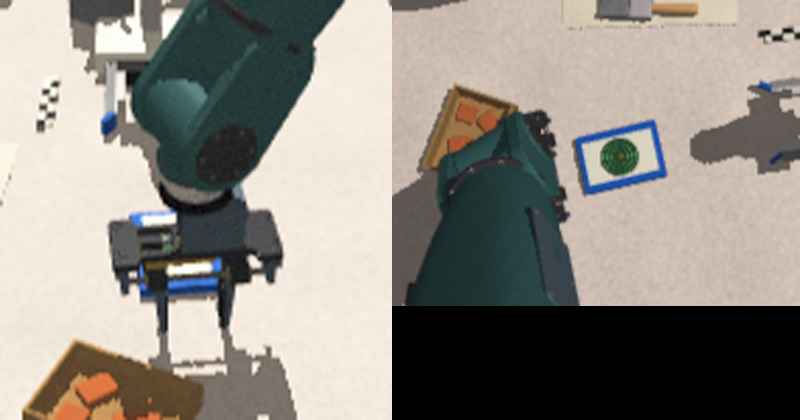

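The side view shows both fingers standing behind the carrier's rear end. The top view shows the carrier undisturbed and fully visible. I'll lower slightly and approach.

Emit:
servo_tool([
  [0.003,0.002,0,0,0,0,0.65],
  [0.005,0.002,0,0,0,0,0.65],
  [0.005,0,0,0,0,0,0.65],
  [0.005,0,0,0,0,0,0.65],
  [0.005,0,0,0,0,0,0.65],
  [0.005,0,0,0,0,0,0.65],
  [0.005,0,0,0,0,0,0.65],
  [0.005,0,0,0,0,0,0.65],
])

```text
time_s: 7.6
tcp_pos: [0.495, 0.2881, 0.0079]
orientation: [[0.214, 0.002, 0.977], [-0.977, 0.001, 0.214], [-0.001, -1.0, 0.002]]
contact_force: [-1.1, 1.9, -0.6]
opening: 0.0593
```

```bash
cat >> h.py <<'E'
from scipy.interpolate import CubicHermiteSpline as C
M=np.array([.567,-.055]); A=np.radians(7.5); u=np.array([np.sin(A),-np.cos(A)]); v=np.array([np.cos(A),np.sin(A)])
def dock(c,hd): d=np.array(c)-M; return np.array([d@u*1000,d@v*1000,hd-7.5]).round(1)
def seen():
    ce,sz,a,_=carrier("top",r.snapshot("top")); print("carrier dock-frame s,e mm, deg:",dock(ce/1000,a),"size",np.round(sz,1))
def goal(c,hd,off=.086):
    a=np.radians(hd); return (*(np.array(c)-off*np.array([np.sin(a),-np.cos(a)])),.006)
P=C([-.268,-.10],[-.0202,0],[.082,0])
def wp(s):
    e,k=(P(s),P(s,1)) if s<-.1 else (0.,0.); return goal(M+s*u+e*v,7.5+np.degrees(np.arctan(k)))+(7.5+float(np.degrees(np.arctan(k))),)
E
python3 - <<'E'
from h import *
seen()
for s in (-.268,-.24,-.22,-.2): w=wp(s); print(s,np.round(w,4)); togo(w[:3],w[3])
E
```

```text
carrier dock-frame s,e mm, deg: [-262.3  -19.     4.9] size [ 96.9 139. ]
-0.268 [4.93800e-01 2.92100e-01 6.00000e-03 1.21878e+01]
tcp [0.495  0.2876 0.0078] hd 12.33 shift [-0.0047  0.0018 -0.0002] turn [-0.002  0.002 -0.001] F [-0.1 -0.4  0. ] t 7.65
-0.24 [4.96200e-01 2.63700e-01 6.00000e-03 1.51527e+01]
tcp [0.495  0.2876 0.0078] hd 12.33 shift [ 0.0236  0.0018 -0.0039] turn [-0.002 -0.049 -0.   ] F [-0.1 -0.4  0. ] t 7.65
-0.22 [5.00000e-01 2.43800e-01 6.00000e-03 1.63442e+01]
tcp [0.495  0.2876 0.0078] hd 12.33 shift [ 0.0439  0.0018 -0.0045] turn [-0.002 -0.07  -0.   ] F [-0.1 -0.4  0. ] t 7.65
-0.2 [5.05200e-01 2.24200e-01 6.00000e-03 1.67776e+01]
tcp [0.495  0.2876 0.0078] hd 12.33 shift [ 0.0641  0.0018 -0.0036] turn [-0.002 -0.078 -0.   ] F [-0.1 -0.4  0. ] t 7.65
```

Emit:
servo_tool([
  [0.008,0.002,-0.001,-0.001,-0.014,0,0.65],
  [0.008,0,-0.001,0,-0.014,0,0.65],
  [0.008,0,-0.001,0,-0.014,0,0.65],
  [0.008,0,-0.001,0,-0.012,0,0.65],
  [0.008,0,-0.001,0,-0.01,0,0.65],
  [0.008,0,-0.001,0,-0.008,0,0.65],
  [0.008,0,0,0,-0.004,0,0.65],
  [0.008,0,0,0,-0.002,0,0.65],
])

```text
time_s: 8.65
tcp_pos: [0.5066, 0.2204, 0.0059]
orientation: [[0.295, 0.001, 0.956], [-0.956, 0.001, 0.295], [-0.001, -1.0, 0.002]]
contact_force: [-1.3, 3.0, 1.4]
opening: 0.0593
```

Run:
```python
from h import *
seen()
for s in (-.2,-.18,-.16,-.14): w=wp(s); togo(w[:3],w[3])
```

```text
carrier dock-frame s,e mm, deg: [-189.6   -8.3    9.2] size [ 96.9 129.5]
tcp [0.5068 0.2197 0.0059] hd 17.13 shift [-0.0047 -0.0001 -0.0002] turn [-0.001  0.006 -0.001] F [-0.2 -0.4  0.5] t 8.7
tcp [0.5068 0.2197 0.0059] hd 17.13 shift [ 0.0155 -0.0002  0.0001] turn [-0.001  0.012 -0.001] F [-0.2 -0.4  0.5] t 8.7
tcp [0.5068 0.2197 0.0059] hd 17.13 shift [ 0.0358 -0.0002  0.0013] turn [-0.001  0.031 -0.001] F [-0.2 -0.4  0.5] t 8.7
tcp [0.5068 0.2197 0.0059] hd 17.13 shift [ 0.0561 -0.0002  0.0032] turn [-0.001  0.063 -0.001] F [-0.2 -0.4  0.5] t 8.7
```

Emit:
servo_tool([
  [0.007,0,0,0,0.003,0,0.65],
  [0.007,0,0,0,0.004,0,0.65],
  [0.007,0,0,0,0.006,0,0.65],
  [0.007,0,0.001,0,0.008,0,0.65],
  [0.007,0,0.001,0,0.009,0,0.65],
  [0.007,0,0.001,0,0.01,0,0.65],
  [0.007,0,0.001,0,0.011,0,0.65],
  [0.007,0,0.001,0,0.012,0,0.65],
])

```text
time_s: 9.7
tcp_pos: [0.5283, 0.1638, 0.0058]
orientation: [[0.23, 0.001, 0.973], [-0.973, 0.001, 0.23], [-0.001, -1.0, 0.001]]
contact_force: [-1.5, 3.3, 1.2]
opening: 0.059
```

```bash
cat >> h.py <<'E'
# front end of the carrier: long-side and front-side lines from boundary pixels -> front centre, heading (robust to a hidden rear)
def front(n="top"):
    ce,sz,a,w=carrier(n,r.snapshot(n)); q=(w-M)@np.c_[u,v]*1000; out=[]
    L=q[:,1]<np.median(q[:,1]);
    print(n,"front s max",q[:,0].max().round(1),"e range",q[:,1].min().round(1),q[:,1].max().round(1),"rect ang",round(a-7.5,1),"size",np.round(sz,1))
E
python3 - <<'E'
from h import *
seen(); front()
for s in (-.14,-.12,-.10,-.09): w=wp(s); togo(w[:3],w[3])
E
```

```text
carrier dock-frame s,e mm, deg: [-125.    -0.3    5.4] size [ 97.6 118.8]
top front s max -62.1 e range -53.5 52.9 rect ang 5.3 size [ 97.7 118.8]
tcp [0.5283 0.1635 0.0058] hd 13.26 shift [-0.004  -0.0002 -0.0011] turn [-0.001 -0.005 -0.001] F [-0.2 -0.2 -0.2] t 9.8
tcp [0.5283 0.1635 0.0058] hd 13.26 shift [ 0.0162 -0.0002  0.0025] turn [-0.001  0.041 -0.001] F [-0.2 -0.2 -0.2] t 9.8
tcp [0.5283 0.1635 0.0058] hd 13.26 shift [ 0.0365 -0.0002  0.0062] turn [-0.001  0.101 -0.001] F [-0.2 -0.2 -0.2] t 9.8
tcp [0.5283 0.1635 0.0058] hd 13.26 shift [ 0.0464 -0.0002  0.0052] turn [-0.001  0.101 -0.001] F [-0.2 -0.2 -0.2] t 9.8
```

Emit:
servo_tool([
  [0.006,0,0.001,0,0.013,0,0.65],
  [0.006,0,0.001,0,0.014,0,0.65],
  [0.006,0,0.001,0,0.014,0,0.65],
  [0.006,0,0.001,0,0.014,0,0.65],
  [0.006,0,0.001,0,0.014,0,0.65],
  [0.006,0,0.001,0,0.013,0,0.65],
  [0.005,0,0.001,0,0.011,0,0.65],
  [0.004,0,0,0,0.008,0,0.65],
])

```text
time_s: 10.8
tcp_pos: [0.5444, 0.1179, 0.0057]
orientation: [[0.123, 0.001, 0.992], [-0.992, 0.001, 0.123], [-0.001, -1.0, 0.001]]
contact_force: [-1.0, 2.7, 0.6]
opening: 0.0593
```

Run:
```python
from h import *
seen()
for s in (-.09,-.06): w=wp(s); togo(w[:3],w[3])
t=r.snapshot("top")
g=cv2.cvtColor(t,cv2.COLOR_RGB2GRAY)
for l in cv2.createLineSegmentDetector().detect(g)[0][:,0]:
    a,b=l[:2],l[2:]
    if np.hypot(*(a-b))>8 and all(285<p[0]<375 and 175<p[1]<245 for p in(a,b)):
        A,B=ray("top",a,.013),ray("top",b,.013)
        if A[1]<B[1]:A,B=B,A
        d=B-A; print(l.round(1),dock(A,0)[:2],dock(B,0)[:2],"ang",np.degrees(np.arctan2(d[0],-d[1])).round(1)-7.5)
cv2.imwrite("pics/b.png",cv2.resize(t[165:250,275:395],None,fx=6,fy=6,interpolation=2)[:,:,::-1])
```

```text
carrier dock-frame s,e mm, deg: [-72.   -0.4  -0.6] size [ 97.5 108.4]
tcp [0.5444 0.1176 0.0057] hd 7.06 shift [-0.002  -0.0003 -0.0002] turn [-0.001 -0.008 -0.001] F [-0.6 -0.5  0.4] t 10.85
tcp [0.5444 0.1176 0.0057] hd 7.06 shift [ 0.028  -0.0003  0.0001] turn [-0.001 -0.008 -0.001] F [-0.6 -0.5  0.4] t 10.85
[331.2 219.5 327.9 201.7] [-27.6  31.4] [-26.1 -31.9] ang -88.6
[333.2 224.8 302.1 229.4] [-130.5  -50.5] [-22.  -51.3] ang -0.40000000000000036
[311.7 203.5 320.9 207.4] [-84.3  33.6] [-54.6  15.3] ang -31.5
[296.6 186.2 301.2 199.2] [-127.8  102.8] [-118.5   54.4] ang -79.1
[368.1 213.3 365.2 188.2] [108.7  58.6] [103.5 -30. ] ang -93.4
[325.7 200.4 304.2 202.9] [-109.9   39.6] [-34.3  37.1] ang -1.9000000000000004
[351.8 227.7 341.9 228.2] [  5.6 -67.4] [ 39.8 -70.6] ang -5.4
[303.3 211.6 308.  204.3] [-117.4    9.9] [-97.4  32.9] ang 49.1
[303.  199.7 329.4 196.1] [-112.4   51.7] [-19.3  49.9] ang -1.0999999999999996
[358.2 196.2 340.6 198.1] [18.1 36.9] [79.6 34.4] ang -2.3
[343.6 231.4 330.4 234.9] [-36.8 -84.1] [  9.7 -79. ] ang 6.300000000000001
[349.2 207.1 360.2 20
[... 207 characters left out ...]
8.  194.6 363.2 192.9] [45.6 45.4] [99.  43.2] ang -2.4000000000000004
[365.4 182.2 373.3 180.3] [112.9  79.4] [141.5  82.1] ang 5.4
[334.3 189.1 362.9 185. ] [ 1.5 71.8] [102.4  70.9] ang -0.5
[302.  225.1 330.4 220.6] [-128.6  -35.8] [-29.2 -35.2] ang 0.40000000000000036
[309.1 222.1 302.9 214.5] [-120.2    0. ] [-102.7  -29.2] ang -59.1
[363.2 189.1 343.3 191.7] [30.9 58.1] [101.3  56.5] ang -1.2999999999999998
[351.9 223.2 368.2 219.8] [ 42.5 -55.5] [ 99.9 -52.4] ang 3.0999999999999996
[330.8 196.9 334.6 223.3] [-15.   46.7] [-16.2 -46.7] ang -90.7
[305.7 212.1 317.  208.4] [-109.4    6.9] [-68.8  13.8] ang 9.600000000000001
[373.5 199.5 372.1 190.6] [130.9  46.5] [130.2  14.6] ang -91.2
```

View pics/b.png

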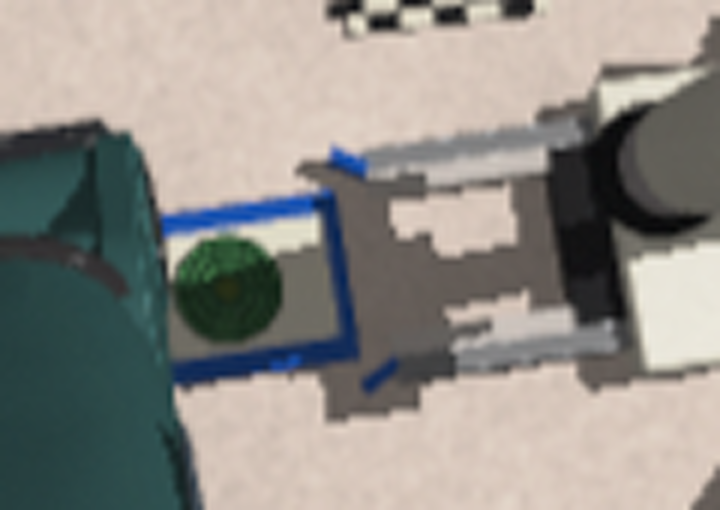

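The carrier's front, at (345,275) in the crop, is centred between the guide tips at (347,160) and (380,375) and is square to the dock within about 1°. I'll continue gently and watch the force.

Emit:
servo_tool([
  [0.004,0,0,0,-0.003,0,0.65],
  [0.004,0,0,0,-0.003,0,0.65],
  [0.004,0,0,0,0,0,0.65],
  [0.004,0,0,0,0,0,0.65],
  [0.004,0,0,0,0,0,0.65],
  [0.004,0,0,0,0,0,0.65],
  [0.004,0,0,0,0,0,0.65],
  [0.004,0,0,0,0,0,0.65],
])

```text
time_s: 11.9
tcp_pos: [0.5484, 0.0843, 0.0056]
orientation: [[0.131, 0.001, 0.991], [-0.991, 0.001, 0.131], [-0.001, -1.0, 0.001]]
contact_force: [-0.3, 2.0, 0.7]
opening: 0.0591
```

Emit:
servo_tool([
  [0.004,0,0,0,0,0,0.65],
  [0.004,0,0,0,0,0,0.65],
  [0.004,0,0,0,0,0,0.65],
  [0.004,0,0,0,0,0,0.65],
  [0.004,0,0,0,0,0,0.65],
  [0.004,0,0,0,0,0,0.65],
  [0.004,0,0,0,0,0,0.65],
  [0.004,0,0,0,0,0,0.65],
])

```text
time_s: 12.9
tcp_pos: [0.5529, 0.0503, 0.0057]
orientation: [[0.13, 0.001, 0.991], [-0.991, 0.001, 0.13], [-0.001, -1.0, 0.001]]
contact_force: [-0.5, 2.4, 0.7]
opening: 0.0593
```

Run:
```python
from h import *
seen()
for s in (0,.035): w=wp(s); togo(w[:3],w[3])
t=r.snapshot("top")
cv2.imwrite("pics/c.png",cv2.resize(t[165:250,275:395],None,fx=6,fy=6,interpolation=2)[:,:,::-1])
```

```text
carrier dock-frame s,e mm, deg: [368.2  95.9  24.8] size [ 7.8 65. ]
tcp [0.5529 0.05   0.0057] hd 7.49 shift [ 0.0199 -0.0003  0.0002] turn [-0.001 -0.    -0.001] F [ 0.3 -0.4  0. ] t 12.95
tcp [0.5529 0.05   0.0057] hd 7.49 shift [ 0.0549 -0.0004  0.0002] turn [-0.001 -0.    -0.001] F [ 0.3 -0.4  0. ] t 12.95
```

View pics/c.png

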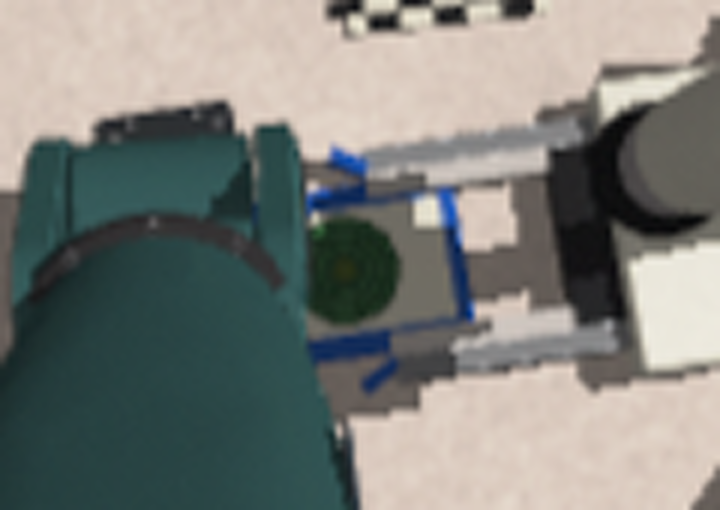

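The carrier front is inside the slot, at about (460,255), and the force is still only sliding friction. I'll go on.

Emit:
servo_tool([
  [0.004,0,0,0,0,0,0.65],
  [0.004,0,0,0,0,0,0.65],
  [0.004,0,0,0,0,0,0.65],
  [0.004,0,0,0,0,0,0.65],
  [0.004,0,0,0,0,0,0.65],
  [0.004,0,0,0,0,0,0.65],
  [0.004,0,0,0,0,0,0.65],
  [0.004,0,0,0,0,0,0.65],
])

```text
time_s: 14.0
tcp_pos: [0.5572, 0.0165, 0.0056]
orientation: [[0.13, 0.0, 0.991], [-0.991, 0.001, 0.13], [-0.001, -1.0, 0.001]]
contact_force: [-0.3, 3.4, 1.2]
opening: 0.0593
```

Emit:
servo_tool([
  [0.002,0,0,0,0,0,0.65],
  [0.002,0,0,0,0,0,0.65],
  [0.002,0,0,0,0,0,0.65],
  [0.002,0,0,0,0,0,0.65],
  [0.002,0,0,0,0,0,0.65],
  [0.002,0,0,0,0,0,0.65],
  [0.001,0,0,0,0,0,0.65],
  [0.001,0,0,0,0,0,0.65],
])

```text
time_s: 15.0
tcp_pos: [0.5592, 0.0016, 0.0056]
orientation: [[0.13, 0.001, 0.991], [-0.991, 0.001, 0.13], [-0.001, -1.0, 0.001]]
contact_force: [-0.2, 3.0, 0.7]
opening: 0.0596
```

Run:
```python
from h import *
w=wp(.035); togo(w[:3],w[3])
```

```text
tcp [0.5592 0.0016 0.0056] hd 7.49 shift [ 0.0062 -0.0004  0.0003] turn [-0.001 -0.    -0.001] F [-0.2  3.   0.7] t 15.0
```

Stop contact is expected within about 6 mm, so I'll creep from here.

Emit:
servo_tool([
  [0.001,0,0,0,0,0,0.65],
  [0.001,0,0,0,0,0,0.65],
  [0.001,0,0,0,0,0,0.65],
  [0.001,0,0,0,0,0,0.65],
  [0.001,0,0,0,0,0,0.65],
  [0.001,0,0,0,0,0,0.65],
  [0.001,0,0,0,0,0,0.65],
  [0.001,0,0,0,0,0,0.65],
])

```text
time_s: 16.0
tcp_pos: [0.5603, -0.0044, 0.0056]
orientation: [[0.128, 0.0, 0.992], [-0.992, 0.004, 0.128], [-0.004, -1.0, 0.001]]
contact_force: [-0.5, 19.8, 2.6]
opening: 0.0595
```

The force rose to 20 N at the predicted home position. I'll give one short seating press, then back off.

Emit:
servo_tool([
  [0.001,0,0,0,0,0,0.65],
  [0.001,0,0,0,0,0,0.65],
  [0.001,0,0,0,0,0,0.65],
  [0.001,0,0,0,0,0,0.65],
  [0.001,0,0,0,0,0,0.65],
  [0.001,0,0,0,0,0,0.65],
  [0.001,0,0,0,0,0,0.65],
  [0.001,0,0,0,0,0,0.65],
])

```text
time_s: 17.0
tcp_pos: [0.5608, -0.0044, 0.0058]
orientation: [[0.125, -0.001, 0.992], [-0.992, 0.014, 0.125], [-0.014, -1.0, 0.001]]
contact_force: [-1.0, 17.0, 2.3]
opening: 0.0596
```

Emit:
servo_tool([
  [-0.003,0,0,0,0,0,0.65],
  [-0.006,0,0,0,0,0,0.65],
  [-0.01,0,0,0,0,0,0.65],
  [-0.02,0,0,0,0,0,0.65],
  [-0.03,0,0,0,0,0,0.65],
  [-0.03,-0.01,0,0,0,0,0.65],
  [-0.03,-0.03,0,0,0,0,0.65],
  [-0.03,-0.03,0,0,0,0,0.65],
])

```text
time_s: 18.0
tcp_pos: [0.5376, 0.1601, 0.0775]
orientation: [[0.124, -0.005, 0.992], [-0.992, 0.012, 0.124], [-0.013, -1.0, -0.004]]
contact_force: [-0.6, 0.5, -0.4]
opening: 0.0592
```

Emit:
servo_tool([
  [-0.02,-0.03,0,0,0,0,0.65],
  [-0.02,-0.03,0,0,0,0,0.65],
  [-0.02,-0.03,0,0,0,0,0.65],
  [0,-0.02,0,0,0,0,0.65],
  [0,-0.01,0,0,0,0,0.65],
  [0,0,0,0,0,0,0.65],
  [0,0,0,0,0,0,0.65],
  [0,0,0,0,0,0,0.65],
])

```text
time_s: 19.0
tcp_pos: [0.5263, 0.2275, 0.2022]
orientation: [[0.129, -0.005, 0.992], [-0.992, 0.012, 0.129], [-0.013, -1.0, -0.003]]
contact_force: [0.2, -0.6, 0.5]
opening: 0.0595
```

Run:
```python
from h import *
t=r.snapshot("top"); s=r.snapshot("side")
h=cv2.cvtColor(t,cv2.COLOR_RGB2HSV); m=cv2.inRange(h,(40,90,20),(90,255,140)); m[:, :300]=0; m[:,390:]=0; m[:180]=0; m[235:]=0
k,l,st,c=cv2.connectedComponentsWithStats(m)
for i in range(1,k):
    if st[i,4]>40: print("green",st[i],"bronze dock s,e",dock(ray("top",c[i],.022),0)[:2])
b=blobs("top",t)[1]
for i,g,q,c in b:
    if 300<c[0]<390 and 180<c[1]<240:
        p=np.argwhere(g)[:,::-1]; d=np.array([dock(ray("top",x,.013),0)[:2] for x in p]); print("blue",q,"s",d[:,0].min(),d[:,0].max(),"e",d[:,1].min(),d[:,1].max())
cv2.imwrite("pics/d.png",cv2.resize(t[165:250,275:395],None,fx=6,fy=6,interpolation=2)[:,:,::-1])
cv2.imwrite("pics/e.png",s[:,:,::-1])
```

```text
green [340 199  17  17 220] bronze dock s,e [37.  1.]
blue [330 190   6   4  14] s -15.1 2.2 e 57.9 70.6
blue [326 195  14  29 107] s -32.1 0.5 e -47.5 50.9
blue [364 194   6  22  39] s 98.8 106.1 e -35.9 38.3
blue [336 225   5   5  11] s -14.8 1.0 e -67.4 -55.4
```

View pics/d.png

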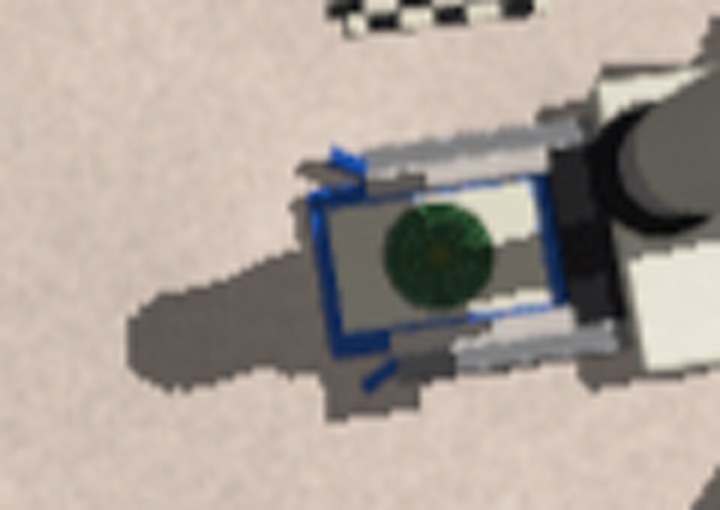

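View pics/e.png

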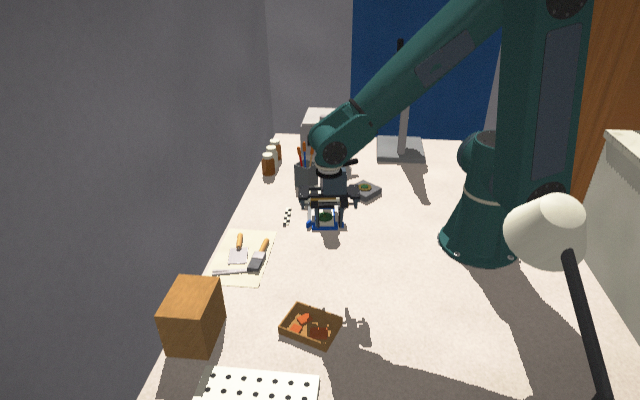

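The top crop shows the carrier's front edge, at (555,240), flush against the black stop, with the board square in the slot. The side view shows the bystanders where they were and the gripper clear. I'm handing it in.

```bash
python3 -c "
from station import r
print(r.close_job())"
```

```text
the job is handed in; nothing more can be done
None
```

The carrier is in the dock, against the back stop, and the job was handed in at about 19 s of the 58 s allowed. I pushed it by its rear end with two half-open fingertips along a gentle curve, keeping it flat on the table. It went between the guides and into the slot, after which I backed off and raised the gripper.

**Checks that agreed**
- **At the stop:** sliding took 2–3 N. The push force then rose to about 20 N within 1 mm of the home position I had predicted, and the tool went no further under a second press.
- **In the pictures:** the carrier's front edge is flush with the stop and the board looks square in the slot. The bronze centre is 37 mm inside the mouth and 1 mm off the centre line, against 35 and 0 expected. That is within the calibration and pixel error.
- **Clear of the scene:** contact force after backing off was near zero. The bystanders I could see in the last views looked unmoved by eye; I did not measure them.

**Checks that failed**
- From the second push on, the arm hid the carrier's rear end in the top view. That shortened the measured length and shifted the centre, so I corrected for it by hand.
- Once the carrier was in the slot, the carrier finder picked up the wrong blob, so I relied on the force, the tool position and the picture instead.

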